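Unpin a profile clamp, park the pin and slide the jaw open

ROBOT

A 6-joint arm with a two-finger parallel gripper is mounted at the origin on the work surface; the furniture and walls round the work are solid. World frame = base frame: x ahead of the robot, y to its left, z up, the work surface at z = 0. Lengths are in m, angles in rad, forces in N, time in s.
With the tool pointing down it reaches from about 0.35 to 0.85 m from the base axis. Payload 8.1 kg.
Tool frame: the origin (TCP) lies at the very end of the fingers, on their centre line; the grasp point (between the pads) lies 19 mm behind it (bot.grip_point_offset is the z of the grasp point in the tool frame, in m); z points along the fingers, y is the line along which they close (so a half turn about z gives the same grasp; the last joint's range is limited). The gripper opens to 93 mm and grips with 3 to 60 N. Pads are 15 mm wide; open, the fingers measure 128 mm over their backs; the gripper's body (75 mm by 188 mm) begins 65 mm behind the grasp point.
Start: joints at [-1.218, 0.13, 1.488, -0, 1.523, -0.085], TCP at [0.254, -0.543, 0.219] pointing down, gripper open.
Joint ranges: [-2.96, 2.96], [-0.89, 2.26], [0.02, 2.5], [-1.34, 4.48], [0, 2.73], [-2.66, 2.66]. Speed limits (rad/s): [2.39, 2.39, 2.79, 3.14, 3.14, 3.14].

INTERFACE

Orientations are given as [roll, pitch, yaw] about the fixed x, y, z axes, in that order (R = Rz(yaw) Ry(pitch) Rx(roll)).
In Python, from station import bot gives the robot as it stands.
- The arm moves only by the shell command python3 -m creep 'ROWS' [FORCE]. ROWS is JSON, a list of rows, each an object of numbers: "tx", "ty", "tz": the shift along the tool's x, y, z in cm; "rx", "ry", "rz": the turn, a rotation vector about the tool's x, y, z in rad; "hand": the closure, from -1 (fully open) to 1 (shut). A call has 1 to 8 rows; each row shifts and turns the commanded pose from where the row before left it, along the tool's axes as they then stand; what a row does not reach is not made up. A row lasts 1/12 s, in which the tool goes at most 41.7 mm and 7.16 degrees, less where a joint would pass 70% of its speed; a pose out of reach is approached as far as the arm can. A call is refused whole if a number of a shift passes 4.17 or a number of a turn 0.125, either way. A call with a gripper value outside its range is refused whole. The fingers move at their own pace and stop on an object; FORCE is the grip in N (left out, the last holds). Time passes only in rows, so rows that do not move let the fingers close. It gives the time, the measured TCP pose, the force, the opening and the grip force at its end, in the units of the state.
- bot.get_state(): the state, without advancing time (a new reading comes with each control period).
- bot.capture(name): name is "scene" or "top" or "wrist"; returns a dict with "image" (480x640x3 uint8, red, green, blue), "fx", "fy", "cx", "cy" (pixels), "k1" (the pictures are not rectified: a ray, as slopes to the right and down, at radius r is drawn at 1 + k1 r^2 times it, then the intrinsics apply), "rvec" (rotation vector, rad) and "tvec" (3), from world to camera coordinates, as OpenCV has them; the wrist camera has in their place "T_tool_cam" (4x4, takes a point from camera to tool coordinates, whose origin is the TCP and whose axes are the flange's). Camera axes: x right, y down, z forward; pixel columns grow to the right and rows downward; lengths in m; the calibration is good to about 2 mm. A picture is of the moment at which its call begins: read the wrist's pose just before it. There is no depth.
- bot.sign_off(): hands the job in; it is judged then, once.
Trained networks look in the newest picture that a camera, given by its name, has taken for a name from the list of things; names that differ only in an ending like _2 or _b are one class to them, and where a whole thing is asked for, a point or a joint stands for the part that bears it (a point fixed in the world has none). Each returns a list of dicts, best first, with "p" (0 to 1); they miss things now and then, are a little off and sometimes report something else, mostly with a low value. They report only what shows in the picture. A call takes as long as a camera call. They do not tell look-alikes from the thing itself.
- bot.cut_out(label, camera): "region" (480x640 bool, what is visible of it) and "rect" ([left, top, right, bottom] in pixels, round what is visible of it).
The state is a dict: "clock": time; "joint_positions": joint angles; "joint_velocities": joint speeds; "joint_torque": joint torques, N m; "tcp_pos": TCP position; "tool_rot": TCP orientation; "wrist_force": force on the tool from outside, world axes, zero at the start; "torque": the same for the moment, N m; "gripper_width": finger opening in m; "gripper_force": force on a finger pad.
Only numpy, scipy, OpenCV 4.12 (cv2) and the standard library are available. Lean on these libraries where they do the work, as an engineer would, in place of code of your own. Each camera call takes 0.05 s, during which the arm holds its last target. There are 200 camera calls.

TASK

Free the brown aluminium offcut in the clamping fixture: draw the red-knobbed lock pin straight out of its sloping bore, hang it upright by its collar at the back of the notch in the parking bracket beside the fixture and let go of it, and only then slide the clamp jaw by its black handle fully open, away from the offcut. Leave the offcut lying where it is and do not disturb the other things on the table.

Things in the scene. Friction and masses are not known exactly. Their poses are not given: they have to be found in the camera images.
- lock_block: Blue block with the sloping lock bore (16 mm wide), fixed to the fixture; upper face 50 x 60 mm, 22 mm thick. Origin: centre of the bore's mouth on the upper face, 80 mm above the table. z runs along the bore, up and out to the fixture's front (robot side), 35 degrees from vertical; y is level and is the direction in which the jaw opens.
- guard_edge (a point): Middle of the top edge of the fixed yellow sheet guard that leans over the pin, 234 mm above the table: no room for a hand straight above the pin, come in along the bore. The sheet is 90 mm wide and parallel to the bore, its near face 62 mm from the bore's axis on the far side (lock block's +x), from 30 mm below to 145 mm above its mouth. Axes as the fixture's.
- pin: Loose lock pin, 108 mm long, about 0.12 kg, round. Origin: centre of the collar's underside; z along the pin to the knob. Red knob 24 mm wide from z = 6 to 46 mm, steel collar 34 mm wide from z = 0 to 6, steel shank 14 mm wide down to z = -62 with a tapered end. Starts fully home: collar on the lock block's face, shank through the bore and through the jaw below, which it locks.
- pin_tip (a point): Lower end of the pin's shank, 62 mm below the collar. Axes as the pin's.
- park_bracket: Fixed blue bracket beside the fixture with a level steel lug, 60 mm wide, 10 mm thick, top 95 mm above the table. Origin: on the table under the notch's seat. The notch is a slot 17 mm wide through the lug, open to the bracket's -x; mouth 33 mm in front of the seat, closed end 7.5 mm behind it. Nothing stands above the lug. Base plate 8 mm thick.
- notch (a point): Seat of the notch: the pin's axis at the closed end of the slot, on the lug's top face (95 mm above the table). A pin hanging there stands upright with its collar on the lug. Axes as the bracket's.
- fixture: Clamping fixture screwed to the table: plywood board 150 x 310 x 12 mm that reaches from x = -65 to 85 mm and y = -100 to 210 mm of its origin, which lies on the table. Jaw guide and fixed fence on top. x points away from the robot side, y is the direction in which the jaw opens.
- jaw (a joint): Opening of the clamp jaw along the fixture's +y (m): 0 closed on the offcut, 0.060 fully open at the end stop. Stays where it is left; about 3 N moves it once the pin is out.
- jaw_handle (a point): Centre of the top of the jaw's upright black handle post, 22 mm in diameter, 80 mm above the table; the straight part reaches 45 mm down from the top. It moves with the jaw; open space above it. Axes as the fixture's.
- offcut: Brown aluminium U-channel offcut, 22 x 120 x 13 mm, lying loose on the board between the fixed fence and the jaw. Origin: centre of its underside; y axis along its length.
- screw_tin: Bystander: round grey tin, 66 mm wide, 41 mm high. Origin: centre of its underside.
- tape_measure: Bystander: yellow tape measure, 67 x 85 x 31 mm. Origin: centre of its underside.
- pine_block: Bystander: pine block, 47 x 125 x 37 mm. Origin: centre of its underside.
Not all that is in view belongs to the job. Of the things like the pin, leave any that is pink; of the rest the smaller one is meant.

How it is judged:
On the way, in this order (a step that is already met when the one before it is completed fails the run):
1. the pin is drawn clear of the bore, with the jaw still closed (z of pin_tip in the frame of lock_block above 0 m and value of joint jaw below 0.01 m), for 0.05 s.
2. the pin hangs in the notch, let go, and the jaw is still closed (horizontal distance between pin and notch below 0.012 m and z of pin in the frame of park_bracket between 0.092 and 0.0985 m and angle between pin's own z axis and vertical below 0.12 rad and contact force between pin and the fingers below 0.1 N and linear speed of pin below 0.03 m/s and value of joint jaw below 0.01 m), for 0.2 s.
3. the jaw is fully open (value of joint jaw above 0.055 m), for 0.2 s.
At the end, for the whole second after the job is handed in: The pin hangs at rest and released in the bracket's notch: its axis within 12 mm of the seat, its collar on the lug (within about 3 mm), upright within 0.12 rad. The jaw is open by more than 55 of its 60 mm, and the offcut lies within 20 mm of where it began (horizontal distance between pin and notch below 0.012 m and z of pin in the frame of park_bracket between 0.092 and 0.0985 m and angle between pin's own z axis and vertical below 0.12 rad and contact force between pin and the fingers below 0.1 N and linear speed of pin below 0.03 m/s and value of joint jaw above 0.055 m and distance of offcut from where it was at the start of the episode below 0.02 m); the robot touches nothing.
It fails at once if the offcut is moved by more than 20 mm (distance of offcut from where it was at the start of the episode above 0.02 m).
It fails at once if the screw tin is moved by more than 30 mm (distance of screw_tin from where it was at the start of the episode above 0.03 m).
It fails at once if the tape measure is moved by more than 30 mm (distance of tape_measure from where it was at the start of the episode above 0.03 m).
It fails at once if the pine block is moved by more than 30 mm (distance of pine_block from where it was at the start of the episode above 0.03 m).
It also fails if it takes over 61 s, if anything falls off the work surface, if the arm or the gripper's body presses on something with over 40 N, if the wrist force passes 120 N, or if a joint passes its speed limit or range.

## Working session

There is one attempt and no reset: what is moved stays moved. The work goes in short steps, Python scripts to look and compute and a shell command to move; the robot and the scene stay as the last step left them, time stands still between calls to the robot, and variables do not carry over. Pictures are saved under pics/ and viewed, at most 10 in all, crops included, and the job is handed in when it is done.

```bash
mkdir -p pics; ls; cat > h.py <<'E'
import numpy as np, cv2
from station import bot
from scipy.spatial.transform import Rotation as R
def cam(name):
    s=bot.get_state(); c=bot.capture(name); 
    if name=="wrist":
        T=np.eye(4);T[:3,:3]=R.from_euler('xyz',s['tool_rot']).as_matrix();T[:3,3]=s['tcp_pos']
        W=T@np.array(c['T_tool_cam'])
    else:
        M=np.eye(4);M[:3,:3]=R.from_rotvec(np.ravel(c['rvec'])).as_matrix();M[:3,3]=np.ravel(c['tvec']);W=np.linalg.inv(M)
    c['W']=W; return c
def ray(c,u,v):
    x,y=(u-c['cx'])/c['fx'],(v-c['cy'])/c['fy']; a,b=x,y
    for _ in range(20):
        k=1+c['k1']*(a*a+b*b); a,b=x/k,y/k
    d=c['W'][:3,:3]@np.array([a,b,1]); return c['W'][:3,3],d/np.linalg.norm(d)
def atz(c,u,v,z):
    o,d=ray(c,u,v); return o+d*(z-o[2])/d[2]
def proj(c,p):
    q=np.linalg.inv(c['W'])@np.append(p,1); a,b=q[0]/q[2],q[1]/q[2]; k=1+c['k1']*(a*a+b*b)
    return np.array([c['fx']*a*k+c['cx'],c['fy']*b*k+c['cy']])
def tri(rs):
    A=0;B=0
    for o,d in rs:
        P=np.eye(3)-np.outer(d,d);A=A+P;B=B+P@o
    return np.linalg.solve(A,B)
def save(n,im): cv2.imwrite('pics/'+n+'.png',im[:,:,::-1])
E
python3 - <<'E'
from h import *
for n in ['scene','top']:
    c=cam(n); save(n+'0',c['image']); print(n,c['fx'],c['k1'],c['W'][:3,3].round(3),c['W'][:3,2].round(3))
    for l in ['pin','lock_block','park_bracket','fixture','jaw_handle','offcut','screw_tin','tape_measure','pine_block']:
        for d in bot.cut_out(l,n):
            m=np.argwhere(d['region']).mean(0)[::-1]; print(l,round(d['p'],2),np.round(d['rect']),m.round(1))
E
```

```text
pics
scene 520.8510496879736 0.03850492097917029 [-0.502  0.528  0.852] [ 0.75  -0.382 -0.54 ]
pin 0.73 [344. 279. 386. 317.] [364.6 296.7]
pin 0.63 [304. 226. 319. 239.] [310.7 232. ]
pin 0.6 [263. 305. 310. 321.] [283.6 311.9]
lock_block 0.73 [293. 227. 320. 248.] [305.1 238.1]
park_bracket 0.58 [335. 208. 354. 246.] [344.2 226.7]
fixture 0.98 [231. 182. 345. 298.] [289.3 251.4]
jaw_handle 0.65 [265. 243. 305. 269.] [282.2 254.5]
offcut 0.41 [326. 242. 335. 252.] [329.7 246.8]
pine_block 0.91 [178. 330. 226. 382.] [201.4 355.4]
top 604.6434167772521 -0.1723607012299459 [0.197 0.025 1.558] [ 0.184  0.019 -0.983]
pin 0.7 [347. 248. 373. 304.] [359.9 278. ]
pin 0.65 [267. 253. 301. 277.] [280.3 265.2]
pin 0.44 [342. 173. 351. 192.] [345.7 183.4]
lock_block 0.57 [332. 176. 359. 193.] [343.6 184.5]
lock_block 0.41 [291. 174. 364. 198.] [316.4 183.6]
park_bracket 0.94 [386. 160. 419. 198.] [401.8 176.9]
fixture 0.68 [258. 144. 385. 229.] [319.5 187.1]
fixture 0.3 [337. 177. 351. 190.] [345.8 183.7]
jaw_handle 0.6 [290. 176. 366. 196.] [318.5 183.7]
offcut 0.57 [359. 153. 373. 194.] [367.  177.4]
screw_tin 0.64 [443. 236. 472. 262.] [458.  249.9]
tape_measure 0.74 [441. 274. 473. 310.] [456.8 294.3]
tape_measure 0.53 [291. 175. 365. 200.] [316.9 183.8]
pine_block 0.77 [173. 262. 214. 308.] [196.2 286.2]
```

```bash
python3 - <<'E'
import cv2,numpy as np
a=cv2.imread('pics/scene0.png')[170:390,160:420];b=cv2.imread('pics/top0.png')[135:315,240:480]
a=cv2.resize(a,(400,338),interpolation=cv2.INTER_CUBIC);b=cv2.resize(b,(400,300),interpolation=cv2.INTER_CUBIC)
o=np.zeros((338,800,3),np.uint8);o[:,:400]=a;o[:300,400:]=b
a=cv2.imread('pics/scene0.png')[175:305,225:360];cv2.imwrite('pics/c1.png',cv2.resize(o,(800,338)))
a=cv2.resize(a,None,fx=4.5,fy=4.5,interpolation=cv2.INTER_CUBIC);cv2.imwrite('pics/c2.png',a)
E
```

```text
(no output)
```

View pics/c1.png

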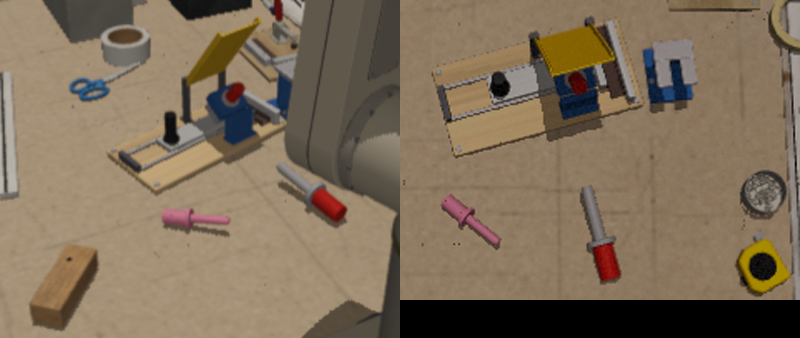

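View pics/c2.png

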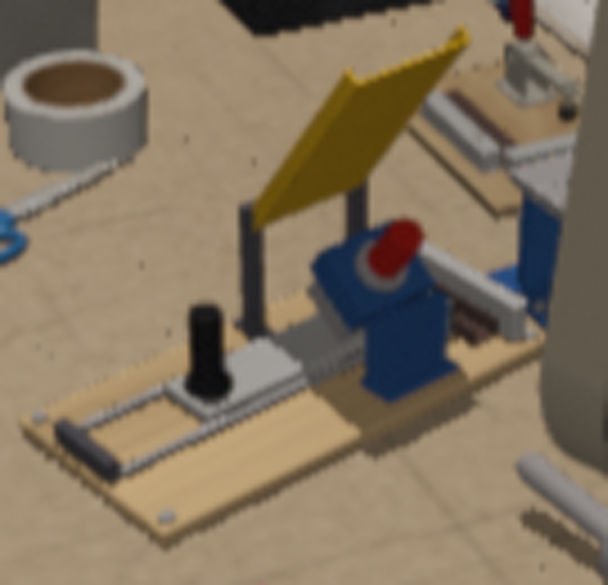

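The first picture shows three pin-like things. In scene pixels they are the pink pin lying at (284,312), a large red-handled pin lying at (365,297), and the small red-knobbed pin in the blue block at (311,232). The close crop confirms the last one, non-pink and the smaller, sitting in the bore, so that is the one I'll take. The jaw handle is to its left and the bracket is to its right (top view 402,177).

```bash
python3 - <<'E'
from h import *
cs={n:cam(n) for n in ['scene','top']}
def red(c,box):
    h=cv2.cvtColor(c['image'],cv2.COLOR_RGB2HSV);m=((h[...,0]<8)|(h[...,0]>172))&(h[...,1]>150)&(h[...,2]>60)
    l,t,r,b=box;q=np.argwhere(m[t:b,l:r])+[t,l]; return q.mean(0)[::-1],len(q)
ps=[]
for n,box in [('scene',(298,215,325,245)),('top',(335,165,358,198))]:
    uv,k=red(cs[n],box);print(n,uv,k);ps.append(ray(cs[n],*uv))
k=tri(ps);print('knob',k, [np.linalg.norm(np.cross(k-o,d)) for o,d in ps])
t=cs['top']
C=[atz(t,*p,.012) for p in [(261.6,177),(274.2,228),(384,196.8)]];print(np.array(C).round(3))
y=C[1]-C[2];print(np.linalg.norm(y),np.linalg.norm(C[0]-C[1]));print('yaw',np.arctan2(-y[0],y[1]))
x=C[0]-C[1];print('yaw x',np.arctan2(x[1],x[0]))
# bracket
for p in [(386,160),(419,198),(402,177)]: print(atz(t,*p,.095).round(3))
im=t['image'][150:210,375:430];save('br',cv2.resize(im,None,fx=6,fy=6,interpolation=cv2.INTER_CUBIC))
print(bot.get_state()['tool_rot'],bot.capture('wrist')['T_tool_cam'])
E
```

```text
scene [312.43956044 229.51648352] 91
top [347.04285714 185.8       ] 70
knob [ 0.59091238 -0.0155258   0.10329246] [np.float64(0.002182591178848604), np.float64(0.002182591178848558)]
[[ 0.641  0.207  0.012]
 [ 0.503  0.172  0.012]
 [ 0.584 -0.117  0.012]]
0.29980948437035054 0.14304138824835377
yaw 0.27316661249144253
yaw x 0.24671665912671562
[ 0.659 -0.117  0.095]
[ 0.559 -0.197  0.095]
[ 0.614 -0.156  0.095]
[-3.14157816e+00  5.23099684e-05  4.37774205e-01] [[ 6.88291196e-04 -9.60779595e-01 -2.77312271e-01  7.84994860e-02]
 [ 9.99999125e-01  3.47995791e-04  1.27633493e-03  7.91306705e-04]
 [-1.12977305e-03 -2.77312907e-01  9.60778994e-01 -1.66698382e-01]
 [ 0.00000000e+00  0.00000000e+00  0.00000000e+00  1.00000000e+00]]
```

View pics/br.png

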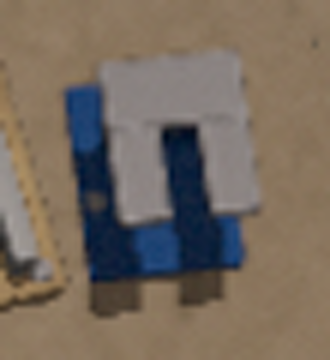

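The crop shows the lug with its slot: the closed end is at about (405,171) in the top image and the mouth at about (406,186). The knob triangulates to z=0.103 against an expected 0.101, so I'm starting the move.

```bash
cat >> h.py <<'E'
YAW=0.26
def fx(a): return R.from_euler('z',a).as_matrix()
def delta(pos,Rm):
    s=bot.get_state();A=R.from_euler('xyz',s['tool_rot']);
    print('shift now-tool cm',(A.inv().apply(np.array(pos)-s['tcp_pos'])*100).round(2),'rot',(A.inv()*R.from_matrix(Rm)).as_rotvec().round(3),'after-turn shift',(Rm.T@(np.array(pos)-s['tcp_pos'])*100).round(2))
def tool(yaw,tilt):
    # tool z = forward-down tilted by tilt from down, tool x toward robot side
    F=fx(yaw); z=F@[np.sin(tilt),0,-np.cos(tilt)]; y=F@[0,1.,0]; x=np.cross(y,z)
    return np.c_[x,y,z]
E
python3 -m creep '[{"tx":2.3,"ty":-1.96,"tz":-0.62},{"tx":2.3,"ty":-1.96,"tz":-0.62},{"tx":2.3,"ty":-1.96,"tz":-0.62},{"tx":2.3,"ty":-1.96,"tz":-0.62},{"tx":2.3,"ty":-1.96,"tz":-0.62},{"tx":2.3,"ty":-1.96,"tz":-0.62},{"tx":2.3,"ty":-1.96,"tz":-0.62},{"tx":2.3,"ty":-1.96,"tz":-0.62}]'
python3 -m creep '[{"tx":2.3,"ty":-1.96,"tz":-0.62},{"tx":2.3,"ty":-1.96,"tz":-0.62},{"tx":2.3,"ty":-1.96,"tz":-0.62},{"tx":2.3,"ty":-1.96,"tz":-0.62},{"tx":2.3,"ty":-1.96,"tz":-0.62},{"tx":2.3,"ty":-1.96,"tz":-0.62},{"tx":2.3,"ty":-1.96,"tz":-0.62},{"tx":2.3,"ty":-1.96,"tz":-0.62}]'
python3 - <<'E'
from h import *
t=cam('top');f=lambda x,y:atz(t,375+x/6,150+y/6,.095).round(4)
print('notch end',f(180,127),'mouth',f(188,215),'L',f(100,65),f(122,222),'R',f(240,52),f(258,207))
print(tool(YAW,.611).round(2)); z=fx(YAW)@[-np.sin(.611),0,np.cos(.611)]; k=np.array([.591,-.0155,.1033])
print(z, 'mouth',k-.026*z); delta(k+z*.12,tool(YAW,.611)); print(bot.get_state()['joint_positions'])
E
```

```text
notch end [ 0.6288 -0.1642  0.095 ] mouth [ 0.5906 -0.1662  0.095 ] L [ 0.6562 -0.1314  0.095 ] [ 0.5878 -0.1384  0.095 ] R [ 0.6616 -0.1909  0.095 ] [ 0.5939 -0.1957  0.095 ]
[[-0.79 -0.26  0.55]
 [-0.21  0.97  0.15]
 [-0.57  0.   -0.82]]
[-0.55440519 -0.14748372  0.81907474] mouth [ 0.60541454 -0.01166542  0.08200406]
shift now-tool cm [ 46.09 -34.76   1.7 ] rot [-0.894 -0.08  -2.833] after-turn shift [-31.15  42.36  23.89]
[-1.21840417e+00  1.30407477e-01  1.48821363e+00 -2.65009613e-05
  1.52299752e+00 -8.53915832e-02]validation failed for argument at $[0]...
validation failed for argument at $[0]...
```

```bash
python3 -m creep '[{"tx":2.3,"ty":-1.96,"tz":-0.62,"rx":0,"ry":0,"rz":0,"hand":-1},{"tx":2.3,"ty":-1.96,"tz":-0.62,"rx":0,"ry":0,"rz":0,"hand":-1}]'
```

```text
clock: 1.37
tcp_pos: [0.2788, -0.4881, 0.2301]
tool_rot: [-3.14, 0.0, 0.435]
wrist_force: [0.3, 0.5, 0.2]
gripper_width: 0.093
gripper_force: 0.0
```

All seven fields are needed in each row. Continuing.

```bash
python3 -m creep '[{"tx":2.3,"ty":-1.96,"tz":-0.62,"rx":0,"ry":0,"rz":0,"hand":-1},{"tx":2.3,"ty":-1.96,"tz":-0.62,"rx":0,"ry":0,"rz":0,"hand":-1},{"tx":2.3,"ty":-1.96,"tz":-0.62,"rx":0,"ry":0,"rz":0,"hand":-1},{"tx":2.3,"ty":-1.96,"tz":-0.62,"rx":0,"ry":0,"rz":0,"hand":-1},{"tx":2.3,"ty":-1.96,"tz":-0.62,"rx":0,"ry":0,"rz":0,"hand":-1},{"tx":2.3,"ty":-1.96,"tz":-0.62,"rx":0,"ry":0,"rz":0,"hand":-1},{"tx":2.3,"ty":-1.96,"tz":-0.62,"rx":0,"ry":0,"rz":0,"hand":-1},{"tx":2.3,"ty":-1.96,"tz":-0.62,"rx":0,"ry":0,"rz":0,"hand":-1}]' && python3 -m creep '[{"tx":2.3,"ty":-1.96,"tz":-0.62,"rx":0,"ry":0,"rz":0,"hand":-1},{"tx":2.3,"ty":-1.96,"tz":-0.62,"rx":0,"ry":0,"rz":0,"hand":-1},{"tx":2.3,"ty":-1.96,"tz":-0.62,"rx":0,"ry":0,"rz":0,"hand":-1},{"tx":0,"ty":-1.96,"tz":-0.62,"rx":0,"ry":0,"rz":-0.12,"hand":-1},{"tx":0,"ty":0,"tz":0,"rx":0,"ry":0,"rz":-0.12,"hand":-1},{"tx":0,"ty":0,"tz":0,"rx":0,"ry":0,"rz":-0.12,"hand":-1},{"tx":0,"ty":0,"tz":0,"rx":0,"ry":0,"rz":-0.12,"hand":-1},{"tx":0,"ty":0,"tz":0,"rx":0,"ry":0,"rz":-0.12,"hand":-1}]' && python3 -m creep '[{"tx":0,"ty":0,"tz":0,"rx":0,"ry":0,"rz":-0.12,"hand":-1},{"tx":0,"ty":0,"tz":0,"rx":0,"ry":0,"rz":-0.12,"hand":-1},{"tx":0,"ty":0,"tz":0,"rx":0,"ry":0,"rz":-0.12,"hand":-1},{"tx":0,"ty":0,"tz":0,"rx":0,"ry":0,"rz":-0.12,"hand":-1},{"tx":0,"ty":0,"tz":0,"rx":0,"ry":0,"rz":-0.12,"hand":-1},{"tx":0,"ty":0,"tz":0,"rx":0,"ry":0,"rz":-0.12,"hand":-1},{"tx":0,"ty":0,"tz":0,"rx":0,"ry":0,"rz":-0.12,"hand":-1},{"tx":0,"ty":0,"tz":0,"rx":0,"ry":0,"rz":-0.12,"hand":-1}]' && python3 -m creep '[{"tx":0,"ty":0,"tz":0,"rx":0,"ry":0,"rz":-0.12,"hand":-1},{"tx":0,"ty":0,"tz":0,"rx":0,"ry":0,"rz":-0.12,"hand":-1},{"tx":0,"ty":0,"tz":0,"rx":0,"ry":0,"rz":-0.12,"hand":-1},{"tx":0,"ty":0,"tz":0,"rx":0,"ry":0,"rz":-0.12,"hand":-1},{"tx":0,"ty":0,"tz":0,"rx":0,"ry":0,"rz":-0.12,"hand":-1},{"tx":0,"ty":0,"tz":0,"rx":0,"ry":0,"rz":-0.12,"hand":-1},{"tx":0,"ty":0,"tz":0,"rx":0,"ry":0,"rz":-0.12,"hand":-1},{"tx":0,"ty":0,"tz":0,"rx":0,"ry":0,"rz":-0.12,"hand":-1}]'
python3 - <<'E'
from h import *
z=fx(YAW)@[-np.sin(.611),0,np.cos(.611)]; k=np.array([.591,-.0155,.1033])
delta(k+z*.12,tool(YAW,.611)); print(bot.get_state()['joint_positions'])
E
```

```text
clock: 2.03
tcp_pos: [0.3799, -0.267, 0.2811]
tool_rot: [3.141, -0.0, 0.438]
wrist_force: [0.7, -1.4, -0.5]
gripper_width: 0.093
gripper_force: 0.0
clock: 2.7
tcp_pos: [0.409, -0.1679, 0.3057]
tool_rot: [3.141, -0.0, 1.044]
wrist_force: [-0.4, -0.1, 0.2]
gripper_width: 0.0927
gripper_force: 0.0
clock: 3.37
tcp_pos: [0.4089, -0.1681, 0.3056]
tool_rot: [3.141, 0.0, 2.004]
wrist_force: [0.3, 0.5, -0.2]
gripper_width: 0.093
gripper_force: 0.0
clock: 4.03
tcp_pos: [0.4089, -0.1681, 0.3056]
tool_rot: [-3.141, 0.0, 2.964]
wrist_force: [-0.2, 0.3, -0.7]
gripper_width: 0.0928
gripper_force: 0.0
shift now-tool cm [-8.99 15.33 10.4 ] rot [-0.134 -0.601 -0.424] after-turn shift [-6.03 10.07 16.92]
[-5.06200422e-01 -3.24354420e-01  1.75720463e+00  1.00449415e-06
  1.70844254e+00 -1.89911163e+00]
```

```bash
python3 -m creep '[{"tx":0,"ty":0,"tz":0,"rx":-0.0223,"ry":-0.1,"rz":-0.0707,"hand":-1},{"tx":0,"ty":0,"tz":0,"rx":-0.0223,"ry":-0.1,"rz":-0.0707,"hand":-1},{"tx":0,"ty":0,"tz":0,"rx":-0.0223,"ry":-0.1,"rz":-0.0707,"hand":-1},{"tx":0,"ty":0,"tz":0,"rx":-0.0223,"ry":-0.1,"rz":-0.0707,"hand":-1},{"tx":0,"ty":0,"tz":0,"rx":-0.0223,"ry":-0.1,"rz":-0.0707,"hand":-1},{"tx":0,"ty":0,"tz":0,"rx":-0.0223,"ry":-0.1,"rz":-0.0707,"hand":-1}]' && python3 -m creep '[{"tx":-1,"ty":1.7,"tz":2.3,"rx":0,"ry":0,"rz":0,"hand":-1},{"tx":-1,"ty":1.7,"tz":2.3,"rx":0,"ry":0,"rz":0,"hand":-1},{"tx":-1,"ty":1.7,"tz":2.3,"rx":0,"ry":0,"rz":0,"hand":-1},{"tx":-1,"ty":1.7,"tz":2.3,"rx":0,"ry":0,"rz":0,"hand":-1},{"tx":-1,"ty":1.7,"tz":2.3,"rx":0,"ry":0,"rz":0,"hand":-1},{"tx":-1,"ty":1.5,"tz":2.3,"rx":0,"ry":0,"rz":0,"hand":-1},{"tx":0,"ty":0,"tz":0,"rx":0,"ry":0,"rz":0,"hand":-1},{"tx":0,"ty":0,"tz":0,"rx":0,"ry":0,"rz":0,"hand":-1}]'
python3 - <<'E'
from h import *
z=fx(YAW)@[-np.sin(.611),0,np.cos(.611)]; k=np.array([.591,-.0155,.1033])
delta(k+z*.12,tool(YAW,.611)); print(bot.get_state()['joint_positions'])
c=cam('wrist');save('w1',c['image']);print(proj(c,k),proj(c,k-.02*z))
for d in bot.cut_out('pin','wrist')+bot.cut_out('lock_block','wrist'):print(d['p'],d['rect'])
E
```

```text
clock: 4.53
tcp_pos: [0.4215, -0.1509, 0.3113]
tool_rot: [3.14, 0.592, -2.93]
wrist_force: [0.5, 0.2, -0.1]
gripper_width: 0.093
gripper_force: 0.0
clock: 5.2
tcp_pos: [0.5239, -0.0199, 0.2296]
tool_rot: [3.141, 0.587, -2.914]
wrist_force: [0.5, -0.0, 0.2]
gripper_width: 0.0929
gripper_force: 0.0
shift now-tool cm [ 1.76 -1.31  2.19] rot [-0.018 -0.024 -0.027] after-turn shift [ 1.84 -1.3   2.13]
[-0.363417   -0.67254139  2.24566326  0.35521571  1.09110184 -2.24984864]
[306.83635785 201.51042007] [308.06379823 197.31484675]
0.8 [609.9, 0.5, 640.0, 21.6]
0.7 [288.8, 177.8, 330.0, 223.7]
0.76 [273.9, 167.9, 345.8, 227.2]
```

View pics/w1.png

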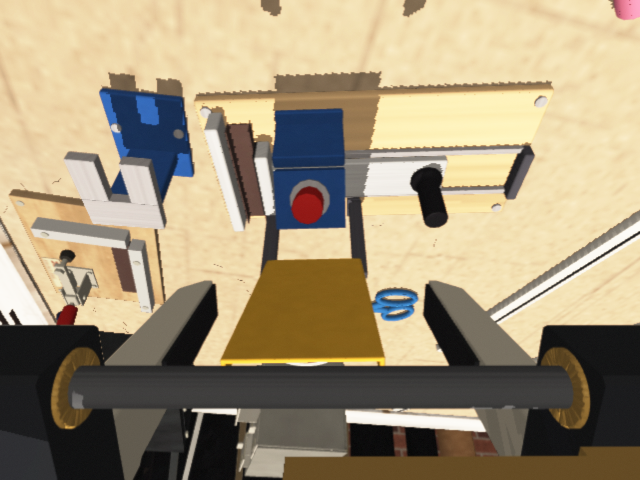

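The wrist view shows the knob at (307,204) with its grey collar, the block face below it, the lug at (115,190) and the handle top at (428,178). My prediction of (307,201) agrees. I'll refine the knob and the yaw from this picture.

```bash
python3 - <<'E'
from h import *
from scipy.optimize import least_squares
c=cam('wrist')
h=cv2.cvtColor(c['image'],cv2.COLOR_RGB2HSV);m=((h[...,0]<8)|(h[...,0]>172))&(h[...,1]>150)&(h[...,2]>60)
q=np.argwhere(m[150:250,260:350])+[150,260];uv=q.mean(0)[::-1];w=np.sqrt(len(q));print(uv,len(q))
C=[atz(c,*p,.012) for p in [(196,95),(552,83),(507,213)]];y=C[1]-C[0];print(np.linalg.norm(y),'yaw',np.arctan2(-y[0],y[1]));print(np.array(C).round(4))
yaw=np.arctan2(-y[0],y[1]); A=fx(yaw)@R.from_euler('y',-.611).as_matrix()
O0=C[0]-fx(yaw)@[-.065,-.1,0]; print('fixture O',O0)
def sil(p):
    t=np.linspace(0,2*np.pi,40);P=[proj(c,p+A@[.012*np.cos(a),.012*np.sin(a),z]) for z in (.006,.046) for a in t]
    H=cv2.convexHull(np.float32(P));M=cv2.moments(H);return np.array([M['m10'],M['m01']])/M['m00'],M['m00']
f=lambda v:sil(np.array([v[0],v[1],.08]))[0]-uv
r=least_squares(f,[.605,-.0117]);p=np.array([*r.x,.08]);print('mouth',p,sil(p)); print('in fixture',fx(yaw).T@(p-O0))
z=A[:,2]
delta(p+z*.010+z*.09,tool(yaw,.611));delta(p+z*.010,tool(yaw,.611))
# handle top
print('handle',atz(c,428,176,.08), 'fix', fx(yaw).T@(atz(c,428,176,.08)-O0))
E
```

```text
[311.84040179 202.62611607] 896
0.3012177704826608 yaw 0.26251258342230965
[[ 0.5794 -0.1207  0.012 ]
 [ 0.5013  0.1702  0.012 ]
 [ 0.6518  0.2234  0.012 ]]
fixture O [ 0.61626972 -0.00722004  0.012     ]
mouth [ 0.60980068 -0.00987835  0.08      ] (array([311.8404023 , 202.62611586]), 1001.7550924720708)
in fixture [-0.00693727 -0.00088848  0.068     ]
shift now-tool cm [ 1.52 -0.82  7.43] rot [-0.024 -0.021 -0.032] after-turn shift [ 1.7  -0.95  7.37]
shift now-tool cm [ 1.34 -0.6  16.43] rot [-0.024 -0.021 -0.032] after-turn shift [ 1.7  -0.95 16.37]
handle [0.56694987 0.07578581 0.08      ] fix [-0.02608953  0.09296104  0.068     ]
```

```bash
python3 -m creep '[{"tx":0,"ty":0,"tz":0,"rx":-0.024,"ry":-0.021,"rz":-0.032,"hand":-1},{"tx":0.8,"ty":-0.45,"tz":1.5,"rx":0,"ry":0,"rz":0,"hand":-1},{"tx":0.8,"ty":-0.45,"tz":1.5,"rx":0,"ry":0,"rz":0,"hand":-1},{"tx":0,"ty":0,"tz":1.5,"rx":0,"ry":0,"rz":0,"hand":-1},{"tx":0,"ty":0,"tz":1,"rx":0,"ry":0,"rz":0,"hand":-1},{"tx":0,"ty":0,"tz":0,"rx":0,"ry":0,"rz":0,"hand":-1},{"tx":0,"ty":0,"tz":0,"rx":0,"ry":0,"rz":0,"hand":-1},{"tx":0,"ty":0,"tz":0,"rx":0,"ry":0,"rz":0,"hand":-1}]'
cat > m.py <<'E'
from h import *
from scipy.optimize import least_squares
c=cam('wrist');save('w2',c['image'])
h=cv2.cvtColor(c['image'],cv2.COLOR_RGB2HSV);m=(((h[...,0]<8)|(h[...,0]>172))&(h[...,1]>150)&(h[...,2]>60)).astype(np.uint8)
n,l,st,ce=cv2.connectedComponentsWithStats(m);i=[i for i in range(1,n) if 240<ce[i][0]<380 and 100<ce[i][1]<300];i=max(i,key=lambda i:st[i,4]);uv=ce[i];print(uv,st[i])
yaw=.2625;A=fx(yaw)@R.from_euler('y',-.611).as_matrix()
def sil(p):
    t=np.linspace(0,2*np.pi,40);P=[proj(c,p+A@[.012*np.cos(a),.012*np.sin(a),z]) for z in (.006,.046) for a in t]
    H=cv2.convexHull(np.float32(P));M=cv2.moments(H);return np.array([M['m10'],M['m01']])/M['m00'],M['m00'],cv2.boundingRect(H)
f=lambda v:sil(np.array([v[0],v[1],.08]))[0]-uv
r=least_squares(f,[.605,-.0117]);p=np.array([*r.x,.08]);print('mouth',p,sil(p))
z=A[:,2];delta(p+z*.010,tool(yaw,.611));print(bot.get_state()['tcp_pos'],bot.get_state()['joint_positions'])
E
python3 m.py
```

```text
clock: 6.07
tcp_pos: [0.5447, -0.0265, 0.178]
tool_rot: [-3.142, 0.611, -2.879]
wrist_force: [0.2, -0.7, -0.2]
gripper_width: 0.0933
gripper_force: 0.0
[319.88181818 237.74475524] [ 302  213   37   49 1430]
mouth [ 0.60962996 -0.00983335  0.08      ] (array([319.88181613, 237.74475711]), 1593.0864238115028, (300, 211, 40, 52))
shift now-tool cm [ 0.16 -0.08 10.87] rot [0. 0. 0.] after-turn shift [ 0.15 -0.08 10.87]
[ 0.54484958 -0.02638645  0.17815286] [-0.39003315 -0.56038705  2.28099263  0.43932555  0.96045211 -2.39351301]
```

View pics/w2.png

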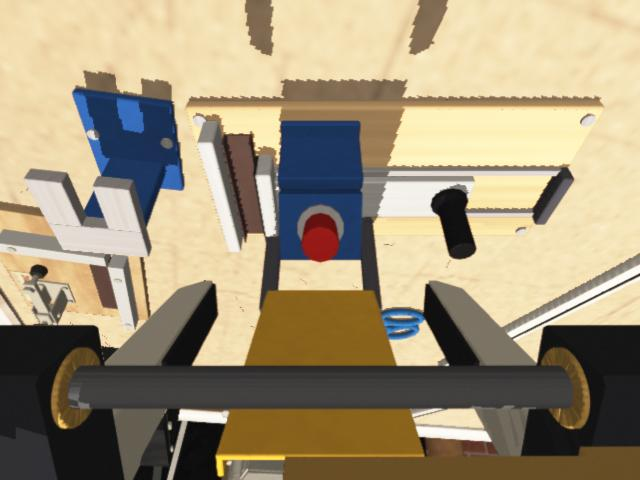

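Both measurements put the mouth at (0.610,-0.010), and the hand is lined up with the bore. Going in along the bore.

```bash
python3 -m creep '[{"tx":0.15,"ty":-0.08,"tz":1.6,"rx":0,"ry":0,"rz":0,"hand":-1},{"tx":0,"ty":0,"tz":1.6,"rx":0,"ry":0,"rz":0,"hand":-1},{"tx":0,"ty":0,"tz":1.6,"rx":0,"ry":0,"rz":0,"hand":-0.5},{"tx":0,"ty":0,"tz":1.6,"rx":0,"ry":0,"rz":0,"hand":-0.5},{"tx":0,"ty":0,"tz":1.5,"rx":0,"ry":0,"rz":0,"hand":-0.3},{"tx":0,"ty":0,"tz":1.2,"rx":0,"ry":0,"rz":0,"hand":-0.3},{"tx":0,"ty":0,"tz":1,"rx":0,"ry":0,"rz":0,"hand":-0.3},{"tx":0,"ty":0,"tz":0.7,"rx":0,"ry":0,"rz":0,"hand":-0.3}]' 40 && python3 -m creep '[{"tx":0,"ty":0,"tz":0,"rx":0,"ry":0,"rz":0,"hand":-0.3},{"tx":0,"ty":0,"tz":0,"rx":0,"ry":0,"rz":0,"hand":-0.3}]'
python3 m.py
```

```text
clock: 6.78
tcp_pos: [0.6038, -0.0106, 0.0875]
tool_rot: [3.141, 0.61, -2.878]
wrist_force: [-0.2, 0.2, 0.3]
gripper_width: 0.0615
gripper_force: 0.0
clock: 6.95
tcp_pos: [0.6033, -0.0106, 0.0877]
tool_rot: [3.141, 0.61, -2.878]
wrist_force: [0.1, -0.3, 0.4]
gripper_width: 0.0606
gripper_force: 0.0Traceback (most recent call last):
  File "m.py", line 5, in <module>
    n,l,st,ce=cv2.connectedComponentsWithStats(m);i=[i for i in range(1,n) if 240<ce[i][0]<380 and 100<ce[i][1]<300];i=max(i,key=lambda i:st[i,4]);uv=ce[i];print(uv,st[i])
                                                                                                                       ~~~^^^^^^^^^^^^^^^^^^^^^^^^
ValueError: max() iterable argument is empty
```

View pics/w2.png

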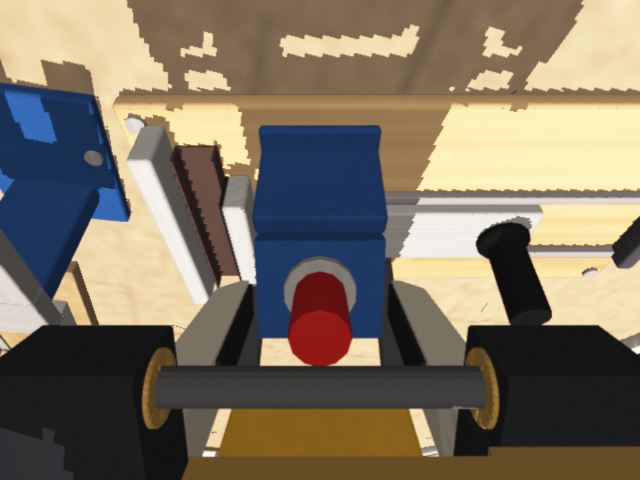

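The knob at (320,320) stands centred between the fingers. Closing.

```bash
python3 -m creep '[{"tx":0,"ty":0,"tz":0,"rx":0,"ry":0,"rz":0,"hand":1},{"tx":0,"ty":0,"tz":0,"rx":0,"ry":0,"rz":0,"hand":1},{"tx":0,"ty":0,"tz":0,"rx":0,"ry":0,"rz":0,"hand":1},{"tx":0,"ty":0,"tz":0,"rx":0,"ry":0,"rz":0,"hand":1},{"tx":0,"ty":0,"tz":0,"rx":0,"ry":0,"rz":0,"hand":1},{"tx":0,"ty":0,"tz":0,"rx":0,"ry":0,"rz":0,"hand":1},{"tx":0,"ty":0,"tz":0,"rx":0,"ry":0,"rz":0,"hand":1},{"tx":0,"ty":0,"tz":0,"rx":0,"ry":0,"rz":0,"hand":1}]' 40
python3 - <<'E'
from h import *
c=cam('wrist');m=bot.cut_out('pin','wrist');print([(d['p'],d['rect']) for d in m])
s=bot.get_state();M=R.from_euler('xyz',s['tool_rot']).as_matrix();t=np.array(s['tcp_pos'])
# if pin axis = tool axis shifted dx, predicted knob end centre (pin z=46 -> tool z=-0.036 if TCP at pin z 10)
for dx in (-.006,-.003,0,.003,.006): print(dx,proj(c,t+M@[dx,0,-.036]),proj(c,t+M@[dx,0,.004]))
save('w3',c['image'][230:480,220:420])
E
```

```text
clock: 7.67
tcp_pos: [0.6033, -0.0105, 0.0874]
tool_rot: [3.141, 0.61, -2.878]
wrist_force: [-0.8, -1.4, 2.4]
gripper_width: 0.0232
gripper_force: 40.0
[(0.78, [286.9, 254.5, 355.5, 365.1])]
-0.006 [321.63590318 352.59892962] [321.35047038 304.42562357]
-0.003 [321.65348431 345.36608211] [321.36308602 298.46883219]
0 [321.67126415 338.04905199] [321.37581426 292.45742617]
0.003 [321.6892459  330.64643416] [321.38865653 286.39069121]
0.006 [321.70743282 323.15679385] [321.40161427 280.26790129]
```

View pics/w3.png

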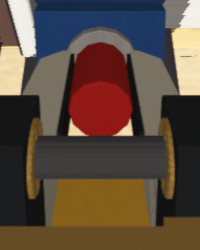

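Gripped at 23.2 mm with 40 N. Drawing the pin straight out.

```bash
python3 -m creep '[{"tx":0,"ty":0,"tz":-0.4,"rx":0,"ry":0,"rz":0,"hand":1},{"tx":0,"ty":0,"tz":-0.6,"rx":0,"ry":0,"rz":0,"hand":1},{"tx":0,"ty":0,"tz":-0.6,"rx":0,"ry":0,"rz":0,"hand":1},{"tx":0,"ty":0,"tz":-0.6,"rx":0,"ry":0,"rz":0,"hand":1}]' && python3 -m creep '[{"tx":0,"ty":0,"tz":-0.8,"rx":0,"ry":0,"rz":0,"hand":1},{"tx":0,"ty":0,"tz":-0.8,"rx":0,"ry":0,"rz":0,"hand":1},{"tx":0,"ty":0,"tz":-0.8,"rx":0,"ry":0,"rz":0,"hand":1},{"tx":0,"ty":0,"tz":-0.8,"rx":0,"ry":0,"rz":0,"hand":1},{"tx":0,"ty":0,"tz":-0.8,"rx":0,"ry":0,"rz":0,"hand":1},{"tx":0,"ty":0,"tz":-0.8,"rx":0,"ry":0,"rz":0,"hand":1},{"tx":0,"ty":0,"tz":-0.8,"rx":0,"ry":0,"rz":0,"hand":1},{"tx":0,"ty":0,"tz":-0.8,"rx":0,"ry":0,"rz":0,"hand":1}]' && python3 -m creep '[{"tx":0,"ty":0,"tz":-1.5,"rx":0,"ry":0,"rz":0,"hand":1},{"tx":0,"ty":0,"tz":-1.5,"rx":0,"ry":0,"rz":0,"hand":1},{"tx":0,"ty":0,"tz":-1.5,"rx":0,"ry":0,"rz":0,"hand":1},{"tx":0,"ty":0,"tz":-1.5,"rx":0,"ry":0,"rz":0,"hand":1},{"tx":0,"ty":0,"tz":0,"rx":0,"ry":0,"rz":0,"hand":1},{"tx":0,"ty":0,"tz":0,"rx":0,"ry":0,"rz":0,"hand":1}]'
python3 - <<'E'
from h import *
# current pic: pin in hand, bracket
c=cam('wrist');save('w4',c['image'])
s=bot.get_state();M=R.from_euler('xyz',s['tool_rot']).as_matrix();t=np.array(s['tcp_pos'])
for d in bot.cut_out('park_bracket','wrist'):print(d['p'],d['rect'])
for dx in (-.003,0,.003): print(dx,*[proj(c,t+M@[dx,0,z]).round(1) for z in (-.036,.010,.072)])
print(np.dot(np.array(t)-[.6096,-.0098,.08],-M[:,2]))
E
```

```text
clock: 8.1
tcp_pos: [0.5906, -0.0139, 0.1058]
tool_rot: [3.141, 0.61, -2.878]
wrist_force: [1.5, 0.5, -1.9]
gripper_width: 0.0235
gripper_force: 40.0
clock: 8.77
tcp_pos: [0.555, -0.0235, 0.1582]
tool_rot: [3.14, 0.609, -2.878]
wrist_force: [-0.2, 0.2, -1.5]
gripper_width: 0.0236
gripper_force: 40.0
clock: 9.27
tcp_pos: [0.5229, -0.033, 0.2081]
tool_rot: [-3.141, 0.612, -2.878]
wrist_force: [0.0, -0.7, -1.9]
gripper_width: 0.0235
gripper_force: 40.0
-0.003 [322.6 342.2] [322.2 290.6] [321.8 249.8]
0 [322.6 334.9] [322.2 284.8] [321.8 245.2]
0.003 [322.7 327.5] [322.2 278.9] [321.9 240.6]
0.1555850052263042
```

View pics/w4.png

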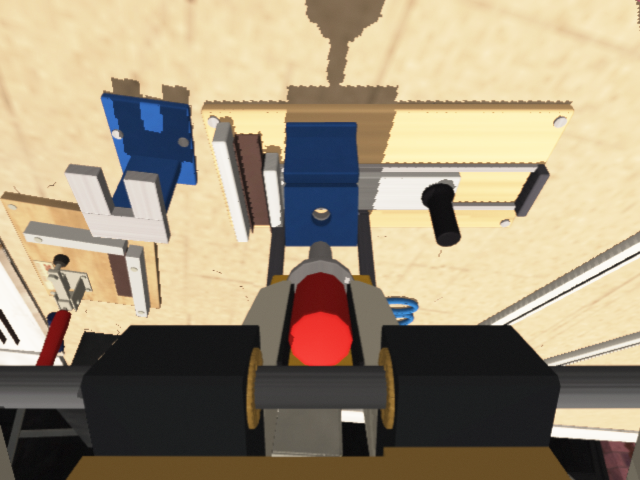

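The pin is out with its tip at (320,245), the empty bore at (321,214), and the lug at (115,200). Next I'll bring the pin upright and hover in front of the bracket.

```bash
python3 - <<'E'
from h import *
delta([.57,-.164,.205],tool(.085,0))
E
```

```text
shift now-tool cm [ -0.9  -13.95   0.75] rot [0.056 0.608 0.173] after-turn shift [ -3.63 -13.52   0.12]
```

```bash
python3 -m creep '[{"tx":0,"ty":0,"tz":0,"rx":0.008,"ry":0.0869,"rz":0.0247,"hand":1},{"tx":0,"ty":0,"tz":0,"rx":0.008,"ry":0.0869,"rz":0.0247,"hand":1},{"tx":0,"ty":0,"tz":0,"rx":0.008,"ry":0.0869,"rz":0.0247,"hand":1},{"tx":0,"ty":0,"tz":0,"rx":0.008,"ry":0.0869,"rz":0.0247,"hand":1},{"tx":0,"ty":0,"tz":0,"rx":0.008,"ry":0.0869,"rz":0.0247,"hand":1},{"tx":0,"ty":0,"tz":0,"rx":0.008,"ry":0.0869,"rz":0.0247,"hand":1},{"tx":0,"ty":0,"tz":0,"rx":0.008,"ry":0.0869,"rz":0.0247,"hand":1},{"tx":0,"ty":0,"tz":0,"rx":0,"ry":0,"rz":0,"hand":1}]' && python3 -m creep '[{"tx":-0.6,"ty":-2.2,"tz":0,"rx":0,"ry":0,"rz":0,"hand":1},{"tx":-0.6,"ty":-2.2,"tz":0,"rx":0,"ry":0,"rz":0,"hand":1},{"tx":-0.6,"ty":-2.2,"tz":0,"rx":0,"ry":0,"rz":0,"hand":1},{"tx":-0.6,"ty":-2.2,"tz":0,"rx":0,"ry":0,"rz":0,"hand":1},{"tx":-0.6,"ty":-2.2,"tz":0,"rx":0,"ry":0,"rz":0,"hand":1},{"tx":-0.6,"ty":-2.2,"tz":0,"rx":0,"ry":0,"rz":0,"hand":1},{"tx":0,"ty":-0.3,"tz":0,"rx":0,"ry":0,"rz":0,"hand":1},{"tx":0,"ty":0,"tz":0,"rx":0,"ry":0,"rz":0,"hand":1}]'
python3 - <<'E'
from h import *
delta([.57,-.164,.205],tool(.085,0));c=cam('wrist');save('w5',c['image'])
s=bot.get_state();M=R.from_euler('xyz',s['tool_rot']).as_matrix();t=np.array(s['tcp_pos'])
print([proj(c,t+M@[0,0,z]).round(1) for z in (-.036,.010,.072)],proj(c,[.6215,-.165,.095]),s['joint_positions'])
E
```

```text
clock: 10.03
tcp_pos: [0.523, -0.0313, 0.2031]
tool_rot: [3.141, -0.01, -3.056]
wrist_force: [-0.7, 0.5, -2.5]
gripper_width: 0.0233
gripper_force: 40.0
clock: 10.7
tcp_pos: [0.5694, -0.1648, 0.2061]
tool_rot: [-3.142, 0.0, -3.058]
wrist_force: [-0.1, 0.5, -2.3]
gripper_width: 0.0231
gripper_force: 40.0
shift now-tool cm [-0.06  0.07  0.11] rot [-0.     0.    -0.001] after-turn shift [-0.06  0.07  0.11]
[array([324. , 337.2]), array([323.2, 286.7]), array([322.6, 246.7])] [314.62140548 296.66324165] [-3.66855620e-01  1.15660467e-01  1.52673306e+00  3.85292081e-04
  1.49917958e+00 -2.02203909e+00]
```

View pics/w5.png

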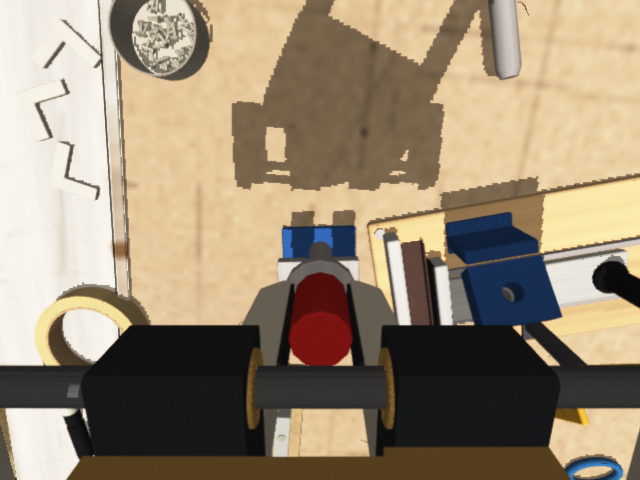

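The upright pin hides most of the lug. Only its front edge shows, at about (279,261) to (357,258). I'll get the slot from picture w4, where it is in full view, and check it against this edge.

```bash
python3 - <<'E'
from h import *
c=cam('wrist'); W5=c['W']
im=cv2.imread('pics/w5.png');hs=cv2.cvtColor(im,cv2.COLOR_BGR2HSV)
for r in (262,266,270,274):
    m=(hs[r,:,1]<45)&(hs[r,:,2]>110);x=np.where(m[260:375])[0]+260;print(r,x.min(),x.max())
P4=np.eye(4);P4[:3,:3]=R.from_euler('xyz',[-3.141,.612,-2.878]).as_matrix();P4[:3,3]=[.5229,-.0330,.2081]
W4=P4@np.array(c['T_tool_cam'])
im=cv2.imread('pics/w4.png');hs=cv2.cvtColor(im,cv2.COLOR_BGR2HSV)
m=((hs[...,1]<45)&(hs[...,2]>110)).astype(np.uint8);m[:,:60]=0;m[:150]=0;m[250:]=0;m[:,175:]=0
n,l,st,ce=cv2.connectedComponentsWithStats(m);i=1+st[1:,4].argmax();print(st[i])
ct=max(cv2.findContours((l==i).astype(np.uint8),0,2)[0],key=cv2.contourArea)
ap=cv2.approxPolyDP(ct,3,True)[:,0];c['W']=W4
for p in ap: print(p,atz(c,*p,.095).round(4))
# slot edges: per row transitions
for r in range(172,214,6): print(r,np.where(np.diff(m[r].astype(int)))[0])
print('bore',atz(c,321,214,.08))
E
```

```text
262 278 358
266 278 358
270 278 358
274 278 358
[  60  165  108   85 5850]
[ 69 165] [ 0.5886 -0.1902  0.095 ]
[ 65 175] [ 0.5991 -0.1948  0.095 ]
[ 90 229] [ 0.6575 -0.188   0.095 ]
[ 60 226] [ 0.6597 -0.2105  0.095 ]
[ 60 245] [ 0.6869 -0.2161  0.095 ]
[122 249] [ 0.6791 -0.1662  0.095 ]
[127 239] [ 0.6634 -0.1607  0.095 ]
[167 242] [ 0.659  -0.1288  0.095 ]
[154 182] [ 0.59   -0.1359  0.095 ]
[156 175] [ 0.5828 -0.1342  0.095 ]
[128 172] [ 0.5849 -0.1526  0.095 ]
[123 181] [ 0.5947 -0.1568  0.095 ]
[131 208] [ 0.6227 -0.1539  0.095 ]
[115 207] [ 0.6246 -0.1655  0.095 ]
[111 214] [ 0.6338 -0.1694  0.095 ]
[ 97 180] [ 0.5984 -0.1742  0.095 ]
[ 99 168] [ 0.5862 -0.1712  0.095 ]
172 [ 64  97 121 122 127 138 139 142]
178 [ 66  97 120 121 123 155]
184 [ 68  99 117 118 123 155]
190 [ 71 101 125 156]
196 [ 74 103 127 157]
202 [ 77 106 129 159]
208 [ 79 108 113 129 130 160]
bore [ 0.60793475 -0.00994659  0.08      ]
```

```bash
python3 - <<'E'
from h import *
c=cam('wrist');s=bot.get_state();M=R.from_euler('xyz',s['tool_rot']).as_matrix();t=np.array(s['tcp_pos'])
for r in (262,268): 
    a,b=atz(c,278,r,.095),atz(c,358.5,r,.095);print(r,a.round(4),b.round(4),np.linalg.norm(a-b).round(4),'mid in tool',(M.T@((a+b)/2-t)).round(4))
tip=atz(c,320,245,t[2]-.072);print('tip in tool',(M.T@(tip-t)).round(4)); kn=atz(c,320.5,338,t[2]+.036);print('knob top',(M.T@(kn-t)).round(4))
# slot from w4
P4=np.eye(4);P4[:3,:3]=R.from_euler('xyz',[-3.141,.612,-2.878]).as_matrix();P4[:3,3]=[.5229,-.0330,.2081]
T=np.array(c['T_tool_cam']);c['W']=P4@T
for r,l,q in ((178,97,123),(184,99,123),(190,101,125),(196,103,127),(202,106,129)):
    a,b=atz(c,l+.5,r,.095),atz(c,q+.5,r,.095);print(r,a.round(4),b.round(4),np.linalg.norm(a-b).round(4))
# fit: outer corners back (90,229),(167,242), hsv rows for outer edges
im=cv2.imread('pics/w5.png')
hs=cv2.cvtColor(im,cv2.COLOR_BGR2HSV)
for u in (284,290,346,352):print(u,[tuple(hs[r,u]) [1:] for r in range(252,282,3)])
g=cv2.imread('pics/w4.png');hs=cv2.cvtColor(g,cv2.COLOR_BGR2HSV)
print(hs[202,98:136,2],hs[190,64:162,2])
print(hs[200:245,130,2])
E
```

```text
262 [ 0.5963 -0.1923  0.095 ] [ 0.5912 -0.1336  0.095 ] 0.0589 mid in tool [-0.0242 -0.0022  0.1117]
268 [ 0.6009 -0.192   0.095 ] [ 0.5959 -0.133   0.095 ] 0.0592 mid in tool [-0.0289 -0.0022  0.1117]
tip in tool [ 0.0013 -0.0008  0.072 ]
knob top [-0.0001 -0.0006 -0.036 ]
178 [ 0.5963 -0.1736  0.095 ] [ 0.5916 -0.1561  0.095 ] 0.0181
184 [ 0.6021 -0.1731  0.095 ] [ 0.5977 -0.1567  0.095 ] 0.0169
190 [ 0.6081 -0.1726  0.095 ] [ 0.6036 -0.156   0.095 ] 0.0172
196 [ 0.6143 -0.1721  0.095 ] [ 0.6097 -0.1552  0.095 ] 0.0175
202 [ 0.6205 -0.1709  0.095 ] [ 0.616  -0.1544  0.095 ] 0.0171
284 [(np.uint8(183), np.uint8(177)), (np.uint8(177), np.uint8(173)), (np.uint8(37), np.uint8(82)), (np.uint8(25), np.uint8(102)), (np.uint8(13), np.uint8(233)), (np.uint8(13), np.uint8(232)), (np.uint8(15), np.uint8(232)), (np.uint8(14), np.uint8(231)), (np.uint8(16), np.uint8(230)), (np.uint8(20), np.uint8(225))]
290 [(np.uint8(182), np.uint8(189)), (np.uint8(184), np.uint8(187)), (np.uint8(26), np.uint8(77)), (np.uint8(25), np.uint8(111)), (np.uint8(13), np.uint8(233)), (np.uint8(14), np.uint8(232)), (n
[... 786 characters left out ...]
84  74  74  73  72  70  80  91  94
  95  94  96  93  94  94  94  94  94  94  92  94  95 113 168 226 227 226
 227 228] [241 240 241 241 240 241 240 238 231 228 227 227 228 229 229 228 228 228
 228 228 228 229 228 226 224 223 224 227 227 229 229 229 229 229 229 229
 222 185 102  75  73  73  73  75 104 192 237 240 241 241 236 191 101  95
  94  93  95  94  93  94  94 107 153 223 227 227 227 228 229 229 228 228
 228 228 228 229 230 228 226 224 223 225 226 228 230 229 229 230 230 230
 228 216 169  88  73  73  73  77]
[222 209 168 156 136 114 109 101 108 121 120 120 120 118 117 116 133 202
 223 225 227 227 227 227 228 227 227 224 226 226 226 227 225 229 230 227
 226 222 226 226 234 236 236 233 201]
```

Within the same image the lug centre is 1.5 mm to the pin's −y, and the seat is about 57.5 mm ahead. I'll move over it and lower the tapered tip into the slot.

```bash
python3 -m creep '[{"tx":-1.2,"ty":-0.15,"tz":0,"rx":0,"ry":0,"rz":0,"hand":1},{"tx":-1.2,"ty":0,"tz":0,"rx":0,"ry":0,"rz":0,"hand":1},{"tx":-1.2,"ty":0,"tz":0,"rx":0,"ry":0,"rz":0,"hand":1},{"tx":-1.2,"ty":0,"tz":0,"rx":0,"ry":0,"rz":0,"hand":1},{"tx":-0.8,"ty":0,"tz":0,"rx":0,"ry":0,"rz":0,"hand":1},{"tx":0,"ty":0,"tz":0,"rx":0,"ry":0,"rz":0,"hand":1},{"tx":0,"ty":0,"tz":0,"rx":0,"ry":0,"rz":0,"hand":1},{"tx":0,"ty":0,"tz":0,"rx":0,"ry":0,"rz":0,"hand":1}]' && python3 -m creep '[{"tx":0,"ty":0,"tz":1.1,"rx":0,"ry":0,"rz":0,"hand":1},{"tx":0,"ty":0,"tz":1.1,"rx":0,"ry":0,"rz":0,"hand":1},{"tx":0,"ty":0,"tz":1.0,"rx":0,"ry":0,"rz":0,"hand":1},{"tx":0,"ty":0,"tz":0.5,"rx":0,"ry":0,"rz":0,"hand":1},{"tx":0,"ty":0,"tz":0.4,"rx":0,"ry":0,"rz":0,"hand":1},{"tx":0,"ty":0,"tz":0.3,"rx":0,"ry":0,"rz":0,"hand":1},{"tx":0,"ty":0,"tz":0,"rx":0,"ry":0,"rz":0,"hand":1}]'
```

```text
clock: 11.52
tcp_pos: [0.6253, -0.1602, 0.207]
tool_rot: [-3.141, -0.0, -3.056]
wrist_force: [-0.3, 0.2, -2.2]
gripper_width: 0.0233
gripper_force: 40.0
clock: 12.1
tcp_pos: [0.6253, -0.1606, 0.1621]
tool_rot: [-3.141, -0.001, -3.057]
wrist_force: [-0.5, 0.3, -1.4]
gripper_width: 0.0235
gripper_force: 40.0
```

```bash
python3 -m creep '[{"tx":0,"ty":0,"tz":0.3,"rx":0,"ry":0,"rz":0,"hand":1},{"tx":0,"ty":0,"tz":0.3,"rx":0,"ry":0,"rz":0,"hand":1},{"tx":0,"ty":0,"tz":0.3,"rx":0,"ry":0,"rz":0,"hand":1}]'; python3 -m creep '[{"tx":0,"ty":0,"tz":0.3,"rx":0,"ry":0,"rz":0,"hand":1},{"tx":0,"ty":0,"tz":0.3,"rx":0,"ry":0,"rz":0,"hand":1},{"tx":0,"ty":0,"tz":0,"rx":0,"ry":0,"rz":0,"hand":1}]'
```

```text
clock: 12.35
tcp_pos: [0.6255, -0.1609, 0.1542]
tool_rot: [-3.141, -0.001, -3.057]
wrist_force: [-3.9, 0.2, 0.6]
gripper_width: 0.0232
gripper_force: 40.0
clock: 12.6
tcp_pos: [0.6253, -0.1606, 0.147]
tool_rot: [-3.141, -0.001, -3.057]
wrist_force: [-2.1, -0.8, -2.8]
gripper_width: 0.0235
gripper_force: 40.0
```

The tip is in the slot and lightly touching its back end. I'll ease off 4 mm and lower the rest of the way.

```bash
python3 -m creep '[{"tx":0.4,"ty":0,"tz":0,"rx":0,"ry":0,"rz":0,"hand":1},{"tx":0,"ty":0,"tz":0.6,"rx":0,"ry":0,"rz":0,"hand":1},{"tx":0,"ty":0,"tz":0.6,"rx":0,"ry":0,"rz":0,"hand":1},{"tx":0,"ty":0,"tz":0.6,"rx":0,"ry":0,"rz":0,"hand":1},{"tx":0,"ty":0,"tz":0.6,"rx":0,"ry":0,"rz":0,"hand":1},{"tx":0,"ty":0,"tz":0.5,"rx":0,"ry":0,"rz":0,"hand":1},{"tx":0,"ty":0,"tz":0,"rx":0,"ry":0,"rz":0,"hand":1}]'
```

```text
clock: 13.18
tcp_pos: [0.6208, -0.1606, 0.117]
tool_rot: [3.141, -0.002, -3.057]
wrist_force: [-0.6, 0.3, -1.6]
gripper_width: 0.0233
gripper_force: 40.0
```

```bash
for i in 1; do python3 -m creep '[{"tx":0,"ty":0,"tz":0.3,"rx":0,"ry":0,"rz":0,"hand":1},{"tx":0,"ty":0,"tz":0.3,"rx":0,"ry":0,"rz":0,"hand":1},{"tx":0,"ty":0,"tz":0.2,"rx":0,"ry":0,"rz":0,"hand":1},{"tx":0,"ty":0,"tz":0,"rx":0,"ry":0,"rz":0,"hand":1}]'; python3 -m creep '[{"tx":0,"ty":0,"tz":0.2,"rx":0,"ry":0,"rz":0,"hand":1},{"tx":0,"ty":0,"tz":0,"rx":0,"ry":0,"rz":0,"hand":1}]';python3 -m creep '[{"tx":0,"ty":0,"tz":0.1,"rx":0,"ry":0,"rz":0,"hand":1},{"tx":0,"ty":0,"tz":0,"rx":0,"ry":0,"rz":0,"hand":1}]'; done
```

```text
clock: 13.52
tcp_pos: [0.6216, -0.161, 0.1106]
tool_rot: [-3.141, -0.001, -3.057]
wrist_force: [0.1, 0.0, -2.0]
gripper_width: 0.0231
gripper_force: 40.0
clock: 13.68
tcp_pos: [0.6217, -0.161, 0.1089]
tool_rot: [-3.141, -0.0, -3.057]
wrist_force: [-0.2, -0.6, -1.1]
gripper_width: 0.0235
gripper_force: 40.0
clock: 13.85
tcp_pos: [0.6217, -0.161, 0.108]
tool_rot: [-3.141, -0.0, -3.057]
wrist_force: [0.5, 0.7, -1.6]
gripper_width: 0.0233
gripper_force: 40.0
```

```bash
for i in 1; do python3 -m creep '[{"tx":0,"ty":0,"tz":0.1,"rx":0,"ry":0,"rz":0,"hand":1},{"tx":0,"ty":0,"tz":0,"rx":0,"ry":0,"rz":0,"hand":1}]'; python3 -m creep '[{"tx":0,"ty":0,"tz":0.1,"rx":0,"ry":0,"rz":0,"hand":1},{"tx":0,"ty":0,"tz":0,"rx":0,"ry":0,"rz":0,"hand":1}]';python3 -m creep '[{"tx":0,"ty":0,"tz":0.1,"rx":0,"ry":0,"rz":0,"hand":1},{"tx":0,"ty":0,"tz":0,"rx":0,"ry":0,"rz":0,"hand":1}]'; done | grep -E "pos|wrist"
```

```text
tcp_pos: [0.6217, -0.161, 0.1069]
wrist_force: [-0.4, 0.1, -2.1]
tcp_pos: [0.6217, -0.161, 0.1059]
wrist_force: [-0.4, 0.4, -2.1]
tcp_pos: [0.6217, -0.161, 0.1048]
wrist_force: [-0.2, -0.7, -2.2]
```

```bash
for i in 1; do python3 -m creep '[{"tx":0,"ty":0,"tz":0.1,"rx":0,"ry":0,"rz":0,"hand":1},{"tx":0,"ty":0,"tz":0,"rx":0,"ry":0,"rz":0,"hand":1}]'; python3 -m creep '[{"tx":0,"ty":0,"tz":0.1,"rx":0,"ry":0,"rz":0,"hand":1},{"tx":0,"ty":0,"tz":0,"rx":0,"ry":0,"rz":0,"hand":1}]';python3 -m creep '[{"tx":0,"ty":0,"tz":0.1,"rx":0,"ry":0,"rz":0,"hand":1},{"tx":0,"ty":0,"tz":0,"rx":0,"ry":0,"rz":0,"hand":1}]'; done | grep -E "pos|wrist"
python3 - <<'E'
from h import *
c=cam('scene');t=cam('top');s=bot.get_state();print([(d['p'],d['rect']) for d in bot.cut_out('pin','scene')])
w=cam('wrist');save('w6',w['image'])
h=cv2.cvtColor(w['image'],cv2.COLOR_RGB2HSV);m=(((h[...,0]<8)|(h[...,0]>172))&(h[...,1]>150)&(h[...,2]>60));q=np.argwhere(m[250:380,280:360]);print(q.min(0)+[250,280],q.max(0)+[250,280])
h=cv2.cvtColor(cv2.imread('pics/w5.png'),cv2.COLOR_BGR2HSV);m=(((h[...,0]<8)|(h[...,0]>172))&(h[...,1]>150)&(h[...,2]>60));q=np.argwhere(m[250:380,280:360]);print(q.min(0)+[250,280],q.max(0)+[250,280])
E
```

```text
tcp_pos: [0.6219, -0.1611, 0.1043]
wrist_force: [-0.3, 0.6, 0.2]
tcp_pos: [0.622, -0.1611, 0.1043]
wrist_force: [-2.8, 0.1, 5.1]
tcp_pos: [0.6221, -0.1612, 0.1042]
wrist_force: [-6.4, 1.6, 12.5]
[(0.57, [263.7, 303.8, 306.6, 321.2]), (0.18, [230.0, 179.9, 337.6, 297.3])]
[272 288] [365 352]
[272 288] [365 352]
```

The collar touched down at TCP z=0.104, as expected. I'll unload and release.

```bash
python3 -m creep '[{"tx":0,"ty":0,"tz":-0.2,"rx":0,"ry":0,"rz":0,"hand":1},{"tx":0,"ty":0,"tz":0,"rx":0,"ry":0,"rz":0,"hand":1}]'; python3 -m creep '[{"tx":0,"ty":0,"tz":0,"rx":0,"ry":0,"rz":0,"hand":0.3},{"tx":0,"ty":0,"tz":0,"rx":0,"ry":0,"rz":0,"hand":0.1},{"tx":0,"ty":0,"tz":0,"rx":0,"ry":0,"rz":0,"hand":-0.1},{"tx":0,"ty":0,"tz":0,"rx":0,"ry":0,"rz":0,"hand":-0.2},{"tx":0,"ty":0,"tz":0,"rx":0,"ry":0,"rz":0,"hand":-0.2},{"tx":0,"ty":0,"tz":0,"rx":0,"ry":0,"rz":0,"hand":-0.2},{"tx":0,"ty":0,"tz":0,"rx":0,"ry":0,"rz":0,"hand":-0.2}]' && python3 -m creep '[{"tx":0,"ty":0,"tz":-0.8,"rx":0,"ry":0,"rz":0,"hand":-0.2},{"tx":0,"ty":0,"tz":-1,"rx":0,"ry":0,"rz":0,"hand":-0.2},{"tx":0,"ty":0,"tz":-1.5,"rx":0,"ry":0,"rz":0,"hand":-0.2},{"tx":0,"ty":0,"tz":-2,"rx":0,"ry":0,"rz":0,"hand":-0.2},{"tx":0,"ty":0,"tz":-2,"rx":0,"ry":0,"rz":0,"hand":-0.2},{"tx":0,"ty":0,"tz":-2,"rx":0,"ry":0,"rz":0,"hand":-0.2},{"tx":1.5,"ty":0,"tz":-1,"rx":0,"ry":0,"rz":0,"hand":-0.2},{"tx":1.5,"ty":0,"tz":0,"rx":0,"ry":0,"rz":0,"hand":-0.2}]' && python3 -m creep '[{"tx":2.5,"ty":0,"tz":0,"rx":0,"ry":0,"rz":0,"hand":-0.2},{"tx":2.5,"ty":0,"tz":0,"rx":0,"ry":0,"rz":0,"hand":-0.2},{"tx":2,"ty":0,"tz":0,"rx":0,"ry":0,"rz":0,"hand":-0.2},{"tx":0,"ty":0,"tz":0,"rx":0,"ry":0,"rz":0,"hand":-0.2},{"tx":0,"ty":0,"tz":0,"rx":0,"ry":0,"rz":0,"hand":-0.2}]'
python3 - <<'E'
from h import *
c=cam('wrist');s=np.array([.6219,-.1611,.095]);save('w7',c['image'])
print([proj(c,s+[0,0,z]).round(1) for z in (0,.006,.046)])
for d in bot.cut_out('pin','wrist')+bot.cut_out('jaw_handle','wrist'): print(d['p'],d['rect'])
E
```

```text
clock: 15.22
tcp_pos: [0.6221, -0.1612, 0.1046]
tool_rot: [-3.141, 0.001, -3.057]
wrist_force: [-0.3, 0.3, -1.1]
gripper_width: 0.0234
gripper_force: 40.0
clock: 15.8
tcp_pos: [0.6218, -0.161, 0.104]
tool_rot: [-3.141, -0.0, -3.057]
wrist_force: [1.1, 0.6, -0.1]
gripper_width: 0.0556
gripper_force: 0.0
clock: 16.47
tcp_pos: [0.5939, -0.1641, 0.2124]
tool_rot: [-3.138, 0.006, -3.056]
wrist_force: [-0.0, -0.2, 0.4]
gripper_width: 0.0562
gripper_force: 0.0
clock: 16.88
tcp_pos: [0.5222, -0.1697, 0.2087]
tool_rot: [-3.14, 0.002, -3.058]
wrist_force: [0.7, 0.1, 0.1]
gripper_width: 0.0557
gripper_force: 0.0
[array([321.2, 351. ]), array([321.2, 355.3]), array([321.2, 388.4])]
0.93 [300.2, 310.5, 342.4, 364.6]
0.71 [457.0, 0.3, 524.6, 141.8]
0.68 [430.9, 295.9, 634.9, 361.9]
```

View pics/w7.png

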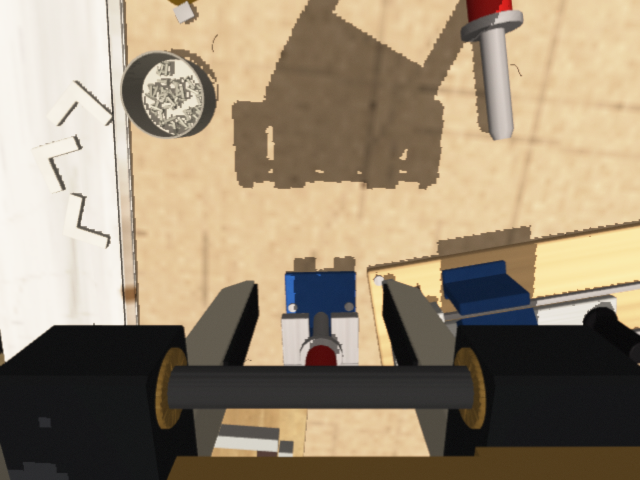

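The pin hangs upright and released in the notch: collar at about (321,342), shank running down between the prongs. Now I'll measure the handle.

```bash
python3 - <<'E'
from h import *
c=cam('wrist');T=np.array(c['T_tool_cam'])
P4=np.eye(4);P4[:3,:3]=R.from_euler('xyz',[-3.141,.612,-2.878]).as_matrix();P4[:3,3]=[.5229,-.0330,.2081]
c['W']=P4@T;a=atz(c,448,237,.08);print('w4',a)
p=tool(.2625,0)
for n in ('scene','top'):
    t=cam(n);d=bot.cut_out('jaw_handle',n);im=t['image'];h=cv2.cvtColor(im,cv2.COLOR_RGB2GRAY)
    u,v=proj(t,a).round().astype(int);u0,v0=u-14,v-14;m=(h[v0:v0+30,u0:u0+30]<45).astype(np.uint8)
    print(n,u,v);q=np.argwhere(m);print(len(q),q.min(0)+[v0,u0],q.max(0)+[v0,u0],q.mean(0)+[v0,u0]);
    print('\n'.join(''.join('#' if x else '.' for x in r) for r in m))
delta([a[0],a[1],.16],p)
E
```

```text
w4 [0.60787149 0.10546862 0.08      ]
scene 270 244
168 [230 267] [259 283] [247.13095238 274.26785714]
.......................###....
.......................###....
.......................###....
........................###...
........................###...
........................###...
........................###...
.......................####...
........................###...
........................###...
........................###...
........................###...
........................###...
.............###........###...
............#####.......###...
............######.....####...
...........#######.....####...
...........#######.....####...
............######......####..
............######............
............######............
............######............
............######............
............######............
............######............
............######............
............######............
............#######...........
...........########...........
...........#########..........
top 298 182
125 [178 294] [192 305] [185.712 299.224]
............
[... 325 characters left out ...]
...
............#####.............
...........#######............
...........########...........
...........########...........
...........#########..........
...........##########.........
...........##########.........
...........###########........
..........############........
...........##########.........
...........##########.........
...........##########.........
............########..........
.............######...........
..............................
..............................
..............................
..............................
..............................
shift now-tool cm [-10.85  26.65   4.67] rot [-0.    -0.001 -0.177] after-turn shift [-15.38  24.32   4.69]
```

All three views agree on the handle top at (0.608,0.105). Because of the guard I'll close the fingers across the jaw's travel, so I turn 80°, rise, and move over it.

```bash
python3 -m creep '[{"tx":0,"ty":0,"tz":-0.6,"rx":0,"ry":0,"rz":0.116,"hand":-0.3},{"tx":0,"ty":0,"tz":-0.6,"rx":0,"ry":0,"rz":0.116,"hand":-0.3},{"tx":0,"ty":0,"tz":-0.6,"rx":0,"ry":0,"rz":0.116,"hand":-0.3},{"tx":0,"ty":0,"tz":-0.6,"rx":0,"ry":0,"rz":0.116,"hand":-0.3},{"tx":0,"ty":0,"tz":-0.6,"rx":0,"ry":0,"rz":0.116,"hand":-0.3},{"tx":0,"ty":0,"tz":-0.6,"rx":0,"ry":0,"rz":0.116,"hand":-0.3},{"tx":0,"ty":0,"tz":-0.6,"rx":0,"ry":0,"rz":0.116,"hand":-0.3},{"tx":0,"ty":0,"tz":-0.6,"rx":0,"ry":0,"rz":0.116,"hand":-0.3}]' && python3 -m creep '[{"tx":0,"ty":0,"tz":-0.3,"rx":0,"ry":0,"rz":0.116,"hand":-0.3},{"tx":0,"ty":0,"tz":0,"rx":0,"ry":0,"rz":0.116,"hand":-0.3},{"tx":0,"ty":0,"tz":0,"rx":0,"ry":0,"rz":0.116,"hand":-0.3},{"tx":0,"ty":0,"tz":0,"rx":0,"ry":0,"rz":0.116,"hand":-0.3},{"tx":0,"ty":0,"tz":0,"rx":0,"ry":0,"rz":0,"hand":-0.3}]' && python3 -m creep '[{"tx":2.7,"ty":0,"tz":0,"rx":0,"ry":0,"rz":0,"hand":-0.3},{"tx":2.7,"ty":0,"tz":0,"rx":0,"ry":0,"rz":0,"hand":-0.3},{"tx":2.7,"ty":0,"tz":0,"rx":0,"ry":0,"rz":0,"hand":-0.3},{"tx":2.7,"ty":0,"tz":0,"rx":0,"ry":0,"rz":0,"hand":-0.3},{"tx":2.7,"ty":1.5,"tz":0,"rx":0,"ry":0,"rz":0,"hand":-0.3},{"tx":2.7,"ty":1.7,"tz":0,"rx":0,"ry":0,"rz":0,"hand":-0.3},{"tx":2.7,"ty":1.7,"tz":0,"rx":0,"ry":0,"rz":0,"hand":-0.3},{"tx":2.7,"ty":1.7,"tz":0,"rx":0,"ry":0,"rz":0,"hand":-0.3}]' && python3 -m creep '[{"tx":2,"ty":2,"tz":0,"rx":0,"ry":0,"rz":0,"hand":-0.3},{"tx":0.7,"ty":2,"tz":0,"rx":0,"ry":0,"rz":0,"hand":-0.3},{"tx":0,"ty":2,"tz":0,"rx":0,"ry":0,"rz":0,"hand":-0.3},{"tx":0,"ty":2,"tz":0,"rx":0,"ry":0,"rz":0,"hand":-0.3},{"tx":0,"ty":0.8,"tz":0,"rx":0,"ry":0,"rz":0,"hand":-0.3},{"tx":0,"ty":0,"tz":0,"rx":0,"ry":0,"rz":0,"hand":-0.3},{"tx":0,"ty":0,"tz":0,"rx":0,"ry":0,"rz":0,"hand":-0.3}]'
python3 - <<'E'
from h import *
F=fx(.2625);p=np.c_[F[:,1],F[:,0],[0,0,-1]];a=[.608,.1055]
delta([*a,.05],p);c=cam('wrist');save('w8',c['image']);print(bot.get_state()['joint_positions'].round(2) if hasattr(bot.get_state()['joint_positions'],'round') else bot.get_state()['joint_positions'])
for d in bot.cut_out('jaw_handle','wrist'):print(d['p'],d['rect'])
u,v=proj(c,[*a,.08]);print('proj',u,v)
g=cv2.cvtColor(c['image'],cv2.COLOR_RGB2GRAY);u,v=int(u),int(v);m=(g[v-40:v+40:2,u-60:u+60:2]<50)
print(u-60,v-40);print('\n'.join(''.join('#' if x else '.' for x in r) for r in m))
E
```

```text
clock: 17.95
tcp_pos: [0.5223, -0.1693, 0.2551]
tool_rot: [-3.141, 0.0, 2.293]
wrist_force: [-0.2, 0.1, -0.3]
gripper_width: 0.0604
gripper_force: 0.0
clock: 18.37
tcp_pos: [0.5223, -0.1693, 0.2579]
tool_rot: [-3.141, 0.0, 1.829]
wrist_force: [0.8, 0.3, 0.0]
gripper_width: 0.0605
gripper_force: 0.0
clock: 19.03
tcp_pos: [0.5298, 0.0579, 0.2581]
tool_rot: [3.142, 0.001, 1.839]
wrist_force: [-0.3, 0.3, 0.2]
gripper_width: 0.0607
gripper_force: 0.0
clock: 19.62
tcp_pos: [0.6072, 0.1052, 0.2574]
tool_rot: [-3.14, 0.0, 1.836]
wrist_force: [-0.8, 0.1, -0.8]
gripper_width: 0.0602
gripper_force: 0.0
shift now-tool cm [2.000e-02 1.200e-01 2.074e+01] rot [-0.002  0.     0.003] after-turn shift [1.000e-02 9.000e-02 2.074e+01]
[ 0.09  0.16  1.38 -0.    1.6  -0.18]
0.72 [300.5, 178.3, 341.7, 313.1]
proj 319.5098439193445 210.73905256257655
259 170
............................................................
............................................................
............................................................
............................................................
.........
[... 1486 characters left out ...]
.............................
............................................................
............................................................
............................................................
............................................................
............................................................
............................................................
............................................................
............................................................
............................................................
............................................................
............................................................
```

The handle top sits at about (319,208), under the TCP to within 3 mm. Descending and gripping.

```bash
python3 -m creep '[{"tx":0,"ty":0.1,"tz":3,"rx":0,"ry":0,"rz":0,"hand":-0.3},{"tx":0,"ty":0,"tz":3,"rx":0,"ry":0,"rz":0,"hand":-0.3},{"tx":0,"ty":0,"tz":3,"rx":0,"ry":0,"rz":0,"hand":-0.3},{"tx":0,"ty":0,"tz":3,"rx":0,"ry":0,"rz":0,"hand":-0.3},{"tx":0,"ty":0,"tz":2.7,"rx":0,"ry":0,"rz":0,"hand":-0.3},{"tx":0,"ty":0,"tz":2,"rx":0,"ry":0,"rz":0,"hand":-0.3},{"tx":0,"ty":0,"tz":2,"rx":0,"ry":0,"rz":0,"hand":-0.3},{"tx":0,"ty":0,"tz":1.8,"rx":0,"ry":0,"rz":0,"hand":-0.3}]' && python3 -m creep '[{"tx":0,"ty":0,"tz":0,"rx":0,"ry":0,"rz":0,"hand":0.2},{"tx":0,"ty":0,"tz":0,"rx":0,"ry":0,"rz":0,"hand":1},{"tx":0,"ty":0,"tz":0,"rx":0,"ry":0,"rz":0,"hand":1},{"tx":0,"ty":0,"tz":0,"rx":0,"ry":0,"rz":0,"hand":1},{"tx":0,"ty":0,"tz":0,"rx":0,"ry":0,"rz":0,"hand":1},{"tx":0,"ty":0,"tz":0,"rx":0,"ry":0,"rz":0,"hand":1},{"tx":0,"ty":0,"tz":0,"rx":0,"ry":0,"rz":0,"hand":1}]' 30
```

```text
clock: 20.38
tcp_pos: [0.6074, 0.105, 0.0519]
tool_rot: [-3.141, 0.001, 1.835]
wrist_force: [0.7, 0.3, 0.4]
gripper_width: 0.0605
gripper_force: 0.0
clock: 20.97
tcp_pos: [0.6088, 0.1054, 0.0541]
tool_rot: [3.141, 0.001, 1.835]
wrist_force: [-3.2, -1.1, 4.5]
gripper_width: 0.0212
gripper_force: 30.0
```

```bash
python3 -m creep '[{"tx":0.5,"ty":0,"tz":0,"rx":0,"ry":0,"rz":0,"hand":1},{"tx":0.8,"ty":0,"tz":0,"rx":0,"ry":0,"rz":0,"hand":1},{"tx":0.8,"ty":0,"tz":0,"rx":0,"ry":0,"rz":0,"hand":1},{"tx":0.8,"ty":0,"tz":0,"rx":0,"ry":0,"rz":0,"hand":1}]' && python3 -m creep '[{"tx":0.8,"ty":0,"tz":0,"rx":0,"ry":0,"rz":0,"hand":1},{"tx":0.8,"ty":0,"tz":0,"rx":0,"ry":0,"rz":0,"hand":1},{"tx":0.8,"ty":0,"tz":0,"rx":0,"ry":0,"rz":0,"hand":1},{"tx":0.3,"ty":0,"tz":0,"rx":0,"ry":0,"rz":0,"hand":1},{"tx":0,"ty":0,"tz":0,"rx":0,"ry":0,"rz":0,"hand":1}]' && python3 -m creep '[{"tx":0.2,"ty":0,"tz":0,"rx":0,"ry":0,"rz":0,"hand":1},{"tx":0.2,"ty":0,"tz":0,"rx":0,"ry":0,"rz":0,"hand":1},{"tx":0,"ty":0,"tz":0,"rx":0,"ry":0,"rz":0,"hand":1}]'
```

```text
clock: 21.3
tcp_pos: [0.6013, 0.1329, 0.0541]
tool_rot: [3.141, 0.002, 1.834]
wrist_force: [-2.0, -4.3, 6.3]
gripper_width: 0.0212
gripper_force: 30.0
clock: 21.72
tcp_pos: [0.594, 0.1602, 0.0541]
tool_rot: [3.141, 0.001, 1.835]
wrist_force: [-4.4, 1.5, 6.2]
gripper_width: 0.0212
gripper_force: 30.0
clock: 21.97
tcp_pos: [0.5931, 0.1633, 0.0541]
tool_rot: [3.141, 0.001, 1.835]
wrist_force: [-3.3, -2.7, 5.9]
gripper_width: 0.0212
gripper_force: 30.0
```

```bash
python3 -m creep '[{"tx":0.2,"ty":0,"tz":0,"rx":0,"ry":0,"rz":0,"hand":1},{"tx":0.1,"ty":0,"tz":0,"rx":0,"ry":0,"rz":0,"hand":1},{"tx":0,"ty":0,"tz":0,"rx":0,"ry":0,"rz":0,"hand":1}]'
```

```text
clock: 22.22
tcp_pos: [0.5931, 0.1635, 0.0541]
tool_rot: [3.141, 0.005, 1.834]
wrist_force: [-1.8, -12.8, 6.2]
gripper_width: 0.0211
gripper_force: 30.0
```

At the end stop: travel is 60 mm and the force rises. I'll unload, release, and retreat upward.

```bash
python3 -m creep '[{"tx":-0.25,"ty":0,"tz":0,"rx":0,"ry":0,"rz":0,"hand":1},{"tx":0,"ty":0,"tz":0,"rx":0,"ry":0,"rz":0,"hand":0.2},{"tx":0,"ty":0,"tz":0,"rx":0,"ry":0,"rz":0,"hand":-0.3},{"tx":0,"ty":0,"tz":0,"rx":0,"ry":0,"rz":0,"hand":-0.3},{"tx":0,"ty":0,"tz":0,"rx":0,"ry":0,"rz":0,"hand":-0.3},{"tx":0,"ty":0,"tz":0,"rx":0,"ry":0,"rz":0,"hand":-0.3}]' && python3 -m creep '[{"tx":0,"ty":0,"tz":-1,"rx":0,"ry":0,"rz":0,"hand":-0.3},{"tx":0,"ty":0,"tz":-2,"rx":0,"ry":0,"rz":0,"hand":-0.3},{"tx":0,"ty":0,"tz":-3,"rx":0,"ry":0,"rz":0,"hand":-0.3},{"tx":0,"ty":0,"tz":-3,"rx":0,"ry":0,"rz":0,"hand":-0.3},{"tx":0,"ty":0,"tz":-3,"rx":0,"ry":0,"rz":0,"hand":-0.3},{"tx":0,"ty":0,"tz":-3,"rx":0,"ry":0,"rz":0,"hand":-0.3},{"tx":0,"ty":0,"tz":0,"rx":0,"ry":0,"rz":0,"hand":-0.3},{"tx":0,"ty":0,"tz":0,"rx":0,"ry":0,"rz":0,"hand":-0.3}]'
python3 - <<'E'
from h import *
F=fx(.2625)
for n in ('scene','top'):
    t=cam(n);g=cv2.cvtColor(t['image'],cv2.COLOR_RGB2GRAY)
    if n=='top':
        a=np.array([.5925,.1634,.08]);u,v=proj(t,a).round().astype(int);print(u,v)
        print('\n'.join(''.join('#' if x<45 else '.' for x in r) for r in g[v-10:v+18,u-20:u+20]))
    h=cv2.cvtColor(t['image'],cv2.COLOR_RGB2HSV);m=(((h[...,0]<8)|(h[...,0]>172))&(h[...,1]>150)&(h[...,2]>60))
    p=proj(t,[.622,-.161,.124]);u,v=p.astype(int);q=np.argwhere(m[v-14:v+14,u-14:u+14]);print(n,'knob pred',p,len(q),(q.mean(0)+[v-14,u-14])[::-1] if len(q) else '')
print(bot.get_state()['tcp_pos'],bot.get_state()['wrist_force'])
E
```

```text
clock: 22.72
tcp_pos: [0.5926, 0.164, 0.0527]
tool_rot: [-3.141, 0.001, 1.835]
wrist_force: [-0.2, 0.1, -0.4]
gripper_width: 0.0499
gripper_force: 0.0
clock: 23.38
tcp_pos: [0.5944, 0.1644, 0.2067]
tool_rot: [3.136, 0.001, 1.835]
wrist_force: [-0.2, 0.6, 0.7]
gripper_width: 0.0604
gripper_force: 0.0
scene knob pred [353.86457074 206.99872754] 0 
275 188
#################################.......
##################################......
##################################......
##################################......
.#################################......
.#################################......
.##################################.....
..#################################.....
..#################################.....
..#################################.....
..#################################.....
..#################################.....
..##################################....
..##################################....
...#################################....
...#################################....
...#################################....
...########################....######...
...##################..#.....#####......
...#############.........#####..........
....#######.#........#######............
....######..#....#######................
.......############.....................
.....###########........................
......#######.#.........#...............
.......###..###.........................
............###.........................
........................................
top knob pred [405.19515932 170.49979826] 70 [406.62857143 169.44285714]
[0.59238284 0.1639876  0.20257216] [-1.12005132 -0.62428293 -0.2511551 ]
```

```bash
python3 -c "
from station import bot
print(bot.sign_off())"
```

```text
the job is handed in; nothing more can be done
None
```

I drew the red-knobbed pin out and hung it released in the bracket's notch. I then slid the jaw about 60 mm to its end stop and handed the job in at about 24 s; sign-off returned no verdict, and I did not recheck the offcut's position.

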